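# Press the push nut home on a grinder's idler wheel

## Robot

A 6-joint arm with a two-finger parallel gripper is mounted at the origin on the work surface. World frame = base frame: x ahead of the robot, y to its left, z up, the work surface at z = 0. Lengths are in m, angles in rad, forces in N, time in s.
With the tool pointing down it reaches from about 0.4 to 0.825 m from the base axis. Payload 7 kg.
Tool frame: the origin (TCP) lies midway between the tips of the shut fingers; the grasp point (between the pads) lies 19 mm behind it; z points along the fingers, y is the line along which they close (so a half turn about z gives the same grasp; the last joint's range is limited). The gripper opens to 85 mm and grips with 20 to 120 N. Pads are 22 mm wide; open, the fingers measure 114 mm over their backs; the gripper's body (76 mm by 85 mm) begins 54 mm behind the grasp point. The pads swing forward as they close: fully open they stand 13 mm farther back than shut.
Start: joints at [1.432, 0.359, 0.012, 0, -1.224, -0.288], TCP at [0.279, 0.614, 0.231] pointing down, gripper open.
Joint ranges: [-3.07, 3.07], [-1.43, 2.12], [-1.02, 1.25], [-3.03, 1.67], [-3.05, -0], [-3.03, 3.03]. Speed limits (rad/s): [2.39, 2.39, 3.01, 3.14, 3.14, 3.14].

## Interface

Orientations are given as a 3x3 rotation matrix whose columns are the frame's x, y, z axes.
In Python, from rig import robot, capture, close_job, boxes_of gives the robot as it stands.
- The arm moves only by the tool send_rows, never from a script. Its argument "plan" is a list of rows, each an object of numbers: "x", "y", "z": the shift along the tool's x, y, z scaled (see below); "turn": the turn about the tool's z scaled (see below); "hand": the closure, from -1 (fully open) to 1 (shut), so that 0 is half open. A call has 1 to 20 rows; each row is the pose to reach, as a shift and turn from the pose commanded when the call began, along the tool's axes at that moment, turning the shorter way round; what a row does not reach only later rows make up. The controller multiplies each number of a shift by 0.6 m and each number of a turn by pi rad. A row lasts 1/10 s, in which the tool goes at most 50 mm and 8.59 degrees, less where a joint would pass 70% of its speed; a pose out of reach is approached as far as the arm can. A call with a number of a shift or a turn outside -1 to 1 is refused whole. A call with a gripper value outside its range is refused whole. The fingers move at their own pace and stop on an object; "squeeze" is the grip in N (left out, the last holds). Time passes only in rows, so rows that repeat a pose let the fingers close. It gives the time, the measured TCP pose, the force, the opening and the grip force at its end, in the units of the state.
- robot.get_obs(): the state, without advancing time (a new reading comes with each control period).
- capture(name): name is "scene" or "top"; returns a dict with "image" (400x640x3 uint8, red, green, blue), "range_z" (400x640 float32, m along the optical axis (not along the pixel's ray), 0 where there is no reading), "intrinsics" (3x3 intrinsics, pixels), "position" and "orientation" of the camera in the world. Camera axes: x right, y down, z forward; pixel columns grow to the right and rows downward; lengths in m; the calibration is good to about 2 mm. A picture is of the moment at which its call begins.
- close_job(): hands the job in; it is judged then, once.
Trained networks look in a picture, given as the dict that the camera call returned (one of the last four; its "shot" number tells which), for a name from the list of things; names that differ only in an ending like _2 or _b are one class to them, and where a whole thing is asked for, a point or a joint stands for the part that bears it (a point fixed in the world has none). Each returns a list of dicts, best first, with "conf" (0 to 1); they miss things now and then, are a little off and sometimes report something else, mostly with a low value. They report only what shows in the picture. A call takes as long as a camera call. They do not tell look-alikes from the thing itself.
- boxes_of(picture, target): "box" ([left, top, right, bottom] in pixels, round what is visible of it).
The state is a dict: "t": time; "joints": joint angles; "dq": joint speeds; "joint_torque": joint torques, N m; "tcp_pos": TCP position; "tcp_rot": TCP orientation; "ft_force": force on the tool from outside, world axes, zero at the start; "ft_torque": the same for the moment, N m; "finger_gap": finger opening in m; "finger_force": force on a finger pad.
Only numpy, scipy, OpenCV 4.12 (cv2) and the standard library are available. Lean on these libraries where they do the work, as an engineer would, in place of code of your own. Each camera call takes 0.05 s, during which the arm holds its last target. There are 200 camera calls.

## Task

One of the idler-wheel units on the bench has its toothed push nut only started on the shaft, standing well above the wheel. Take the short open tube, put it down over that shaft and press the nut straight down with it until it sits tight against the wheel's hub, then lift the tube off and stand it upright on the bench again, clear of the unit.

Things in the scene. Friction and masses are not known exactly. Their poses are not given: they have to be found in the camera images.
- tube_center (a point): Centre (half-way up) of the driver: a plain aluminium tube open at both ends, standing upright on the bench; outside diameter 40 mm, bore 30 mm, height 84 mm, about 0.2 kg, z along its axis. Grip it across its outside. The solid bar (28 mm thick) and the jar in the same row, over 110 mm away, are not it. Its starting place stays free for standing it down again.
- nut_top (a point): Centre of the top face of the nut to press, on its shaft's axis (z up); moves with the nut. Steel disc, 46 mm across, 6 mm thick. The plain 10 mm shaft's tip is 90 mm above the bench; black-tyred wheel of 80 mm below, on a fixed plate. This point is 70 to 76 mm above the bench at the start, 52 mm when home. The two similar units, over 190 mm away, have their nut already home or none.
- nut (a joint): Travel of that nut down its shaft in m: 0 is the highest, 0.024 is home, tight against the wheel's hub (a hard stop); 0 to 0.006 at the start. Its teeth grip the shaft: about 10 to 12 N pushes it and it stays where it is left.
There are look-alikes about, which are no part of the job. Leave any yellow look-alike of the part that bears nut_top alone.

How it is judged:
On the way, in this order (a step that is already met when the one before it is completed fails the run):
1. the tube is set over the shaft and down on the nut while the nut still stands high (horizontal distance between tube_center and nut_top below 0.015 m and z of tube_center in the frame of nut_top below 0.047 m and value of joint nut below 0.018 m), for 0.02 s.
2. the nut is pressed home with the upright tube on it (horizontal distance between tube_center and nut_top below 0.015 m and z of tube_center in the frame of nut_top below 0.047 m and (angle between tube_center's own z axis and vertical below 0.2 rad or angle between tube_center's own z axis and vertical above 2.94 rad) and value of joint nut above 0.0215 m), for 0.05 s.
At the end, for the whole second after the job is handed in: The nut is home on its shaft, within 2.5 mm of the hub; the tube stands upright (within 10 degrees) on the bench, at rest and released, its axis at least 70 mm from the shaft (value of joint nut above 0.0215 m and height (world z) of tube_center between 0.035 and 0.05 m and (angle between tube_center's own z axis and vertical below 0.17 rad or angle between tube_center's own z axis and vertical above 2.97 rad) and horizontal distance between tube_center and nut_top above 0.07 m and linear speed of tube below 0.02 m/s); the robot touches nothing.
It also fails if it takes over 45 s, if anything falls off the work surface, if the arm or the gripper's body presses on something with over 40 N, if the wrist force passes 120 N, or if a joint passes its speed limit or range.

## Working session

There is one attempt and no reset: what is moved stays moved. The work goes in short steps, Python scripts to look and compute and a tool call to move; the robot and the scene stay as the last step left them, time stands still between calls to the robot, and variables do not carry over. Pictures are saved under pics/ and viewed, at most 10 in all, crops included, and the job is handed in when it is done.

Besides the shell and the picture viewer there is one more tool, called after "Request:" as name([rows], argument=value, ...), one row to a line, values as JSON. send_rows: Moves the arm, as the interface text tells. Its arguments: {"type":"object","properties":{"plan":{"type":"array","items":{"type":"object","properties":{"x":{"type":"number","minimum":-1,"maximum":1},"y":{"type":"number","minimum":-1,"maximum":1},"z":{"type":"number","minimum":-1,"maximum":1},"turn":{"type":"number","minimum":-1,"maximum":1},"hand":{"type":"number"}}}},"squeeze":{"type":"number"}},"required":["plan"]}

```bash
mkdir -p pics
cat > h.py <<'E'
import numpy as np, cv2
from rig import robot, capture, close_job, boxes_of
def pts(c):
    K=np.array(c["intrinsics"]);R=np.array(c["orientation"]);p=np.array(c["position"])
    v,u=np.mgrid[0:400,0:640];z=c["range_z"]
    P=np.stack([(u-K[0,2])/K[0,0]*z,(v-K[1,2])/K[1,1]*z,z],-1)@R.T+p
    P[z==0]=np.nan
    return P
def save(c,n): cv2.imwrite(f"pics/{n}.png",c["image"][...,::-1])
E
python3 - <<'E'
from h import *
o=robot.get_obs();print(o["tcp_pos"],np.round(o["tcp_rot"],3),o["t"])
for n in("scene","top"):
    c=capture(n);save(c,n+"1");P=pts(c);print(n,np.round(c["position"],3),np.round(c["orientation"],2).tolist())
    for t in("tube_center","nut_top"):
        for b in boxes_of(c,t)[:6]:
            l,tp,r,bt=[int(round(x)) for x in b["box"]]
            Q=P[tp:bt,l:r].reshape(-1,3);Q=Q[np.isfinite(Q[:,0])]
            zt=np.percentile(Q[:,2],97) if len(Q) else 0
            S=Q[Q[:,2]>zt-.01] if len(Q) else Q
            print(t,(l,tp,r,bt),round(b["conf"],2),"topz",round(zt,3),np.round(np.median(S,0),3))
E
```

```text
[0.27924003 0.61400252 0.23038459] [[ 0.91  -0.414 -0.001]
 [-0.414 -0.91  -0.002]
 [ 0.     0.002 -1.   ]] 0.0
scene [ 1.078 -0.32   0.546] [[0.46, 0.54, -0.7], [0.89, -0.28, 0.37], [0.0, -0.79, -0.61]]
tube_center (233, 188, 256, 234) 0.97 topz 0.084 [ 0.467 -0.162  0.081]
nut_top (342, 214, 368, 234) 0.78 topz 0.085 [ 0.615 -0.004  0.082]
top [0.402 0.003 0.888] [[0.0, -0.99, 0.13], [-1.0, -0.0, -0.0], [0.0, -0.13, -0.99]]
tube_center (390, 208, 414, 236) 0.65 topz 0.085 [ 0.461 -0.163  0.084]
nut_top (315, 137, 334, 157) 0.92 topz 0.089 [ 0.613 -0.002  0.089]
nut_top (273, 207, 298, 229) 0.61 topz 0.086 [0.465 0.078 0.078]
```

View pics/scene1.png

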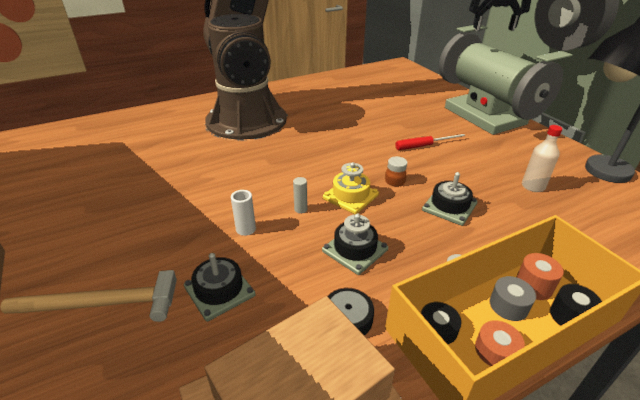

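View pics/top1.png

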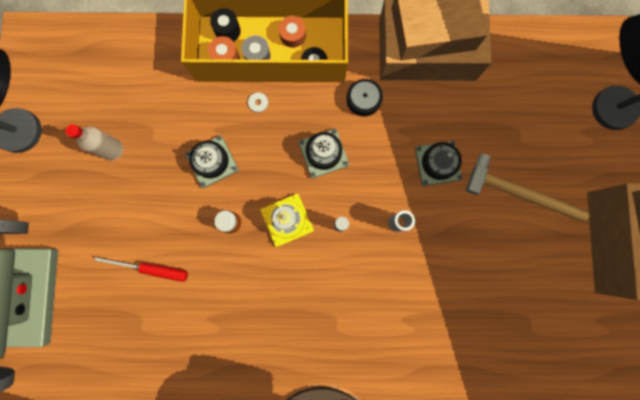

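Black-tyred units in scene: (357,235), (452,197) and (220,280), plus a yellow look-alike at (351,185), which I leave alone. The unit at (357,235) seems to have its nut high, (452,197) has it home and (220,280) has none. The tube is the open one at scene (244,212) / top (404,220). I'll confirm with a crop and measure the heights.

Run:
```python
from h import *
c=capture("scene");P=pts(c);im=c["image"][...,::-1]
cv2.imwrite("pics/crop.png",cv2.resize(im[150:280,220:490],None,fx=2.9,fy=2.9,interpolation=cv2.INTER_CUBIC))
t=capture("top");T=pts(t)
def ring(P,cx,cy,r,z0,z1):
    Q=P.reshape(-1,3);m=(np.hypot(Q[:,0]-cx,Q[:,1]-cy)<r)&(Q[:,2]>z0)&(Q[:,2]<z1);return Q[m]
for nm,PP in(("scene",P),("top",T)):
    for k,(x,y) in {"mid":(.613,-.002),"left":(.6,.23),"tube":(.465,-.163)}.items():
        Q=ring(PP,x,y,.03,.045,.1)
        print(nm,k,np.histogram(Q[:,2],bins=np.arange(.045,.1,.005))[0])
        for lo,hi in((.05,.06),(.064,.08),(.08,.095)):
            S=Q[(Q[:,2]>lo)&(Q[:,2]<hi)]
            if len(S)>4: print("  ",lo,len(S),S.min(0).round(3),S.max(0).round(3),((S.min(0)+S.max(0))/2).round(4),cv2.minEnclosingCircle(S[:,:2].astype(np.float32)))
```

```text
scene mid [146   0   0   9 154 182  14  15  15   2   0]
   0.064 357 [ 0.59  -0.025  0.064] [0.635 0.02  0.08 ] [ 0.6122 -0.0029  0.0721] ((0.6118453145027161, -0.0031901965849101543), 0.023554321378469467)
   0.08 32 [ 0.609 -0.007  0.08 ] [0.618 0.002 0.09 ] [ 0.6131 -0.0024  0.0853] ((0.6130032539367676, -0.0034419973380863667), 0.004993277136236429)
scene left [ 57 155  16  11   9  11  10  13  14   0   0]
   0.05 171 [0.573 0.222 0.05 ] [0.614 0.259 0.06 ] [0.5938 0.2406 0.0548] ((0.5936755537986755, 0.24334558844566345), 0.022172128781676292)
   0.064 32 [0.589 0.239 0.064] [0.598 0.249 0.08 ] [0.5937 0.2443 0.072 ] ((0.5944604873657227, 0.24404166638851166), 0.004289261065423489)
   0.08 27 [0.588 0.24  0.08 ] [0.598 0.251 0.09 ] [0.5927 0.2454 0.085 ] ((0.5925575494766235, 0.24526521563529968), 0.005487869028002024)
scene tube [ 48  40  44  54  68  77  83 124   2   0   0]
   0.05 84 [ 0.456 -0.183  0.05 ] [ 0.48  -0.146  0.06 ] [ 0.4679 -0.1646  0.0549] ((0.46253278851509094, -0.16455496847629547), 0.019061410799622536)
   0.064 241 [ 0.441 -0.183  0.064] [ 0.481 -0.146  0.08 
[... 879 characters left out ...]
63583374, 0.24455343186855316), 0.0048612188547849655)
   0.08 23 [0.59  0.241 0.084] [0.598 0.25  0.092] [0.594  0.2451 0.0876] ((0.5934821367263794, 0.244791641831398), 0.004654807038605213)
top tube [ 13  15  19  14  21  15  19 108  36   0   0]
   0.05 34 [ 0.442 -0.178  0.05 ] [ 0.475 -0.143  0.06 ] [ 0.4584 -0.1608  0.0549] ((0.45999854803085327, -0.1602732539176941), 0.01839996501803398)
   0.064 56 [ 0.441 -0.178  0.065] [ 0.476 -0.143  0.079] [ 0.4585 -0.161   0.0721] ((0.45958414673805237, -0.15963323414325714), 0.019125143066048622)
   0.08 144 [ 0.443 -0.182  0.08 ] [ 0.48  -0.143  0.089] [ 0.4615 -0.1628  0.0844] ((0.46081313490867615, -0.16284456849098206), 0.019915549084544182)
```

View pics/crop.png

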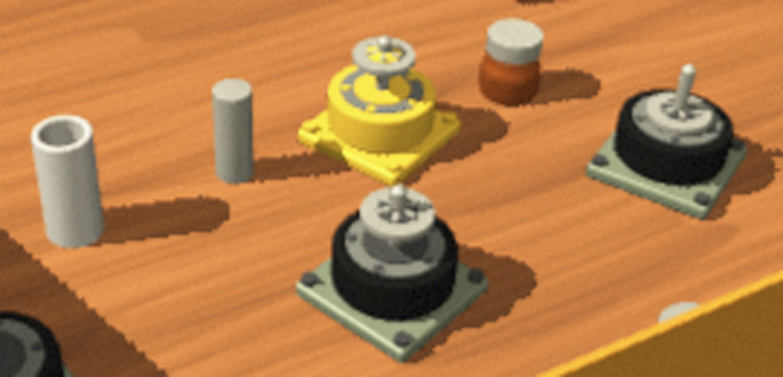

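The crop confirms it. The middle unit (crop ~(398,215), scene (357,228)) has its nut raised clear of the hub at z≈0.072, and the left unit's nut is home at ~0.053. The tube at crop (65,180) is open with a visible bore. Shaft ≈ (0.613,-0.003), tube ≈ (0.460,-0.163).

Request:
send_rows([
  {"x": 0.621,"y": 0.475,"hand": -1},
  {"x": 0.621,"y": 0.475,"hand": -1},
  {"x": 0.621,"y": 0.475,"hand": -1},
  {"x": 0.621,"y": 0.475,"hand": -1},
  {"x": 0.621,"y": 0.475,"hand": -1},
  {"x": 0.621,"y": 0.475,"hand": -1},
  {"x": 0.621,"y": 0.475,"hand": -1},
  {"x": 0.621,"y": 0.475,"hand": -1},
  {"x": 0.621,"y": 0.475,"hand": -1},
  {"x": 0.621,"y": 0.475,"hand": -1},
  {"x": 0.621,"y": 0.475,"hand": -1},
  {"x": 0.621,"y": 0.475,"hand": -1},
  {"x": 0.621,"y": 0.475,"hand": -1},
])

```text
schema error: expected keys x, y, z, turn, hand
```

Request:
send_rows([
  {"x": 0.621,"y": 0.475,"z": 0,"turn": 0,"hand": -1},
  {"x": 0.621,"y": 0.475,"z": 0,"turn": 0,"hand": -1},
  {"x": 0.621,"y": 0.475,"z": 0,"turn": 0,"hand": -1},
  {"x": 0.621,"y": 0.475,"z": 0,"turn": 0,"hand": -1},
  {"x": 0.621,"y": 0.475,"z": 0,"turn": 0,"hand": -1},
  {"x": 0.621,"y": 0.475,"z": 0,"turn": 0,"hand": -1},
  {"x": 0.621,"y": 0.475,"z": 0,"turn": 0,"hand": -1},
  {"x": 0.621,"y": 0.475,"z": 0,"turn": 0,"hand": -1},
  {"x": 0.621,"y": 0.475,"z": 0,"turn": 0,"hand": -1},
  {"x": 0.621,"y": 0.475,"z": 0,"turn": 0,"hand": -1},
  {"x": 0.621,"y": 0.475,"z": 0,"turn": 0,"hand": -1},
  {"x": 0.621,"y": 0.475,"z": 0,"turn": 0,"hand": -1},
])

```text
t: 1.6
tcp_pos: [0.5008, 0.2004, 0.2314]
tcp_rot: [[0.91, -0.415, 0.0], [-0.415, -0.91, 0.0], [0.0, -0.0, -1.0]]
ft_force: [-0.1, 0.3, -0.3]
finger_gap: 0.0853
finger_force: 0.0
```

Request:
send_rows([
  {"x": 0.189,"y": 0.58,"z": 0,"turn": 0,"hand": -1},
  {"x": 0.189,"y": 0.58,"z": 0,"turn": 0,"hand": -1},
  {"x": 0.189,"y": 0.58,"z": 0,"turn": 0,"hand": -1},
  {"x": 0.189,"y": 0.58,"z": 0,"turn": 0,"hand": -1},
  {"x": 0.189,"y": 0.58,"z": 0,"turn": 0,"hand": -1},
  {"x": 0.189,"y": 0.58,"z": 0,"turn": 0,"hand": -1},
  {"x": 0.189,"y": 0.58,"z": 0,"turn": 0,"hand": -1},
  {"x": 0.189,"y": 0.58,"z": 0,"turn": 0,"hand": -1},
  {"x": 0.189,"y": 0.58,"z": 0,"turn": 0,"hand": -1},
  {"x": 0.189,"y": 0.58,"z": 0,"turn": 0,"hand": -1},
  {"x": 0.189,"y": 0.58,"z": 0,"turn": 0,"hand": -1},
])

```text
t: 2.7
tcp_pos: [0.4602, -0.1618, 0.2314]
tcp_rot: [[0.911, -0.413, 0.0], [-0.413, -0.911, 0.0], [0.0, -0.0, -1.0]]
ft_force: [-0.6, -0.6, -0.4]
finger_gap: 0.0855
finger_force: 0.0
```

Request:
send_rows([
  {"x": 0,"y": 0.002,"z": 0.08,"turn": 0,"hand": -1},
  {"x": 0,"y": 0.002,"z": 0.14,"turn": 0,"hand": -1},
  {"x": 0,"y": 0.002,"z": 0.2,"turn": 0,"hand": -1},
  {"x": 0,"y": 0.002,"z": 0.25,"turn": 0,"hand": -1},
  {"x": 0,"y": 0.002,"z": 0.29,"turn": 0,"hand": -1},
  {"x": 0,"y": 0.002,"z": 0.322,"turn": 0,"hand": -1},
  {"x": 0,"y": 0.002,"z": 0.322,"turn": 0,"hand": -1},
  {"x": 0,"y": 0.002,"z": 0.322,"turn": 0,"hand": -1},
])

```text
t: 3.5
tcp_pos: [0.4598, -0.1632, 0.0384]
tcp_rot: [[0.911, -0.412, -0.001], [-0.412, -0.911, -0.0], [-0.0, 0.0, -1.0]]
ft_force: [0.1, 0.8, 0.2]
finger_gap: 0.0854
finger_force: 0.0
```

Request:
send_rows([
  {"x": 0,"y": 0,"z": 0,"turn": 0,"hand": 0.3},
  {"x": 0,"y": 0,"z": 0,"turn": 0,"hand": 0.5},
  {"x": 0,"y": 0,"z": 0,"turn": 0,"hand": 1},
  {"x": 0,"y": 0,"z": 0,"turn": 0,"hand": 1},
  {"x": 0,"y": 0,"z": 0,"turn": 0,"hand": 1},
  {"x": 0,"y": 0,"z": 0,"turn": 0,"hand": 1},
  {"x": 0,"y": 0,"z": 0,"turn": 0,"hand": 1},
  {"x": 0,"y": 0,"z": 0,"turn": 0,"hand": 1},
], squeeze=60)

```text
t: 4.3
tcp_pos: [0.4599, -0.1642, 0.0393]
tcp_rot: [[0.91, -0.414, 0.002], [-0.414, -0.91, -0.0], [0.002, -0.001, -1.0]]
ft_force: [-2.4, 1.3, 8.5]
finger_gap: 0.0393
finger_force: 59.4
```

Request:
send_rows([
  {"x": 0,"y": 0,"z": -0.05,"turn": 0,"hand": 1},
  {"x": 0,"y": 0,"z": -0.11,"turn": 0,"hand": 1},
  {"x": 0,"y": 0,"z": -0.17,"turn": 0,"hand": 1},
  {"x": 0,"y": 0,"z": -0.2,"turn": 0,"hand": 1},
  {"x": 0,"y": 0,"z": -0.22,"turn": 0,"hand": 1},
  {"x": 0,"y": 0,"z": -0.22,"turn": 0,"hand": 1},
  {"x": 0,"y": 0,"z": -0.22,"turn": 0,"hand": 1},
])

```text
t: 5.0
tcp_pos: [0.4586, -0.164, 0.1692]
tcp_rot: [[0.91, -0.414, -0.001], [-0.414, -0.91, 0.0], [-0.001, 0.0, -1.0]]
ft_force: [-0.1, -0.7, -1.8]
finger_gap: 0.039
finger_force: 60.8
```

Request:
send_rows([
  {"x": 0.0175,"y": -0.05,"z": 0,"turn": 0,"hand": 1},
  {"x": 0.0385,"y": -0.11,"z": 0,"turn": 0,"hand": 1},
  {"x": 0.0595,"y": -0.17,"z": 0,"turn": 0,"hand": 1},
  {"x": 0.0805,"y": -0.23,"z": 0,"turn": 0,"hand": 1},
  {"x": 0.098,"y": -0.28,"z": 0,"turn": 0,"hand": 1},
  {"x": 0.112,"y": -0.32,"z": 0,"turn": 0,"hand": 1},
  {"x": 0.1225,"y": -0.35,"z": 0,"turn": 0,"hand": 1},
  {"x": 0.1225,"y": -0.35,"z": 0,"turn": 0,"hand": 1},
  {"x": 0.1225,"y": -0.35,"z": 0,"turn": 0,"hand": 1},
  {"x": 0.1225,"y": -0.35,"z": 0,"turn": 0,"hand": 1},
])

```text
t: 6.0
tcp_pos: [0.6123, -0.0039, 0.1695]
tcp_rot: [[0.91, -0.414, -0.001], [-0.414, -0.91, -0.0], [-0.001, 0.001, -1.0]]
ft_force: [0.4, 0.0, -1.6]
finger_gap: 0.0395
finger_force: 61.0
```

Run:
```python
from h import *
c=capture("scene");P=pts(c);im=c["image"][...,::-1]
b=boxes_of(c,"tube_center");print([(x["box"],round(x["conf"],2)) for x in b])
cv2.imwrite("pics/hover.png",cv2.resize(im[120:280,270:450],None,fx=3.5,fy=3.5,interpolation=cv2.INTER_CUBIC))
Q=P.reshape(-1,3)
m=(np.hypot(Q[:,0]-.613,Q[:,1]+.003)<.035)&(Q[:,2]<.15)
for lo,hi in((.066,.078),(.08,.092),(.12,.128),(.128,.136),(.136,.144)):
    S=Q[m&(Q[:,2]>lo)&(Q[:,2]<hi)]
    if len(S)>4: print(lo,len(S),S.min(0).round(3),S.max(0).round(3))
# circle fit on outer tube wall
for lo,hi in((.128,.134),(.134,.140),(.14,.146)):
    S=Q[m&(Q[:,2]>lo)&(Q[:,2]<hi)]
    from scipy.optimize import least_squares
    if len(S)>8: print(lo,least_squares(lambda p:np.hypot(S[:,0]-p[0],S[:,1]-p[1])-.02,[.613,-.003],loss="soft_l1",f_scale=.001).x.round(4))
```

```text
[([346.3, 147.0, 375.4, 201.1], 0.72)]
0.066 342 [ 0.589 -0.025  0.066] [0.636 0.02  0.078]
0.08 31 [ 0.608 -0.007  0.08 ] [0.618 0.002 0.09 ]
0.128 71 [ 0.602 -0.023  0.129] [0.632 0.01  0.136]
0.136 93 [ 0.601 -0.023  0.136] [0.632 0.01  0.144]
0.128 [ 0.61   -0.0025]
0.134 [ 0.6103 -0.0025]
0.14 [ 0.6103 -0.0025]
```

View pics/hover.png

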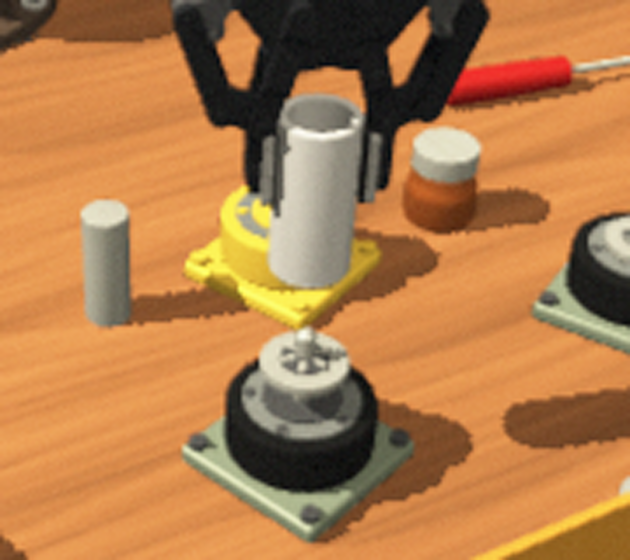

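The tube hangs upright just above the shaft, about 3 mm short in x. I'll correct that and lower it.

Request:
send_rows([
  {"x": 0.003,"y": -0.0014,"z": 0.0,"turn": 0,"hand": 1},
  {"x": 0.003,"y": -0.0014,"z": 0.02,"turn": 0,"hand": 1},
  {"x": 0.003,"y": -0.0014,"z": 0.04,"turn": 0,"hand": 1},
  {"x": 0.003,"y": -0.0014,"z": 0.06,"turn": 0,"hand": 1},
  {"x": 0.003,"y": -0.0014,"z": 0.075,"turn": 0,"hand": 1},
  {"x": 0.003,"y": -0.0014,"z": 0.085,"turn": 0,"hand": 1},
  {"x": 0.003,"y": -0.0014,"z": 0.09,"turn": 0,"hand": 1},
  {"x": 0.003,"y": -0.0014,"z": 0.095,"turn": 0,"hand": 1},
  {"x": 0.003,"y": -0.0014,"z": 0.1,"turn": 0,"hand": 1},
  {"x": 0.003,"y": -0.0014,"z": 0.105,"turn": 0,"hand": 1},
  {"x": 0.003,"y": -0.0014,"z": 0.105,"turn": 0,"hand": 1},
], squeeze=100)

```text
t: 7.2
tcp_pos: [0.6155, -0.0033, 0.108]
tcp_rot: [[0.91, -0.414, 0.001], [-0.414, -0.91, 0.0], [0.001, -0.001, -1.0]]
ft_force: [-1.4, 0.3, 3.3]
finger_gap: 0.0385
finger_force: 100.9
```

Request:
send_rows([
  {"x": 0,"y": 0,"z": 0.004,"turn": 0,"hand": 1},
  {"x": 0,"y": 0,"z": 0.008,"turn": 0,"hand": 1},
  {"x": 0,"y": 0,"z": 0.012,"turn": 0,"hand": 1},
  {"x": 0,"y": 0,"z": 0.016,"turn": 0,"hand": 1},
  {"x": 0,"y": 0,"z": 0.02,"turn": 0,"hand": 1},
  {"x": 0,"y": 0,"z": 0.023,"turn": 0,"hand": 1},
  {"x": 0,"y": 0,"z": 0.025,"turn": 0,"hand": 1},
  {"x": 0,"y": 0,"z": 0.025,"turn": 0,"hand": 1},
])

```text
t: 8.0
tcp_pos: [0.6156, -0.0033, 0.0934]
tcp_rot: [[0.91, -0.414, 0.001], [-0.414, -0.91, 0.0], [0.001, -0.001, -1.0]]
ft_force: [-2.1, 0.5, 6.6]
finger_gap: 0.0384
finger_force: 101.0
```

Request:
send_rows([
  {"x": 0,"y": 0,"z": 0.001,"turn": 0,"hand": 1},
  {"x": 0,"y": 0,"z": 0.002,"turn": 0,"hand": 1},
  {"x": 0,"y": 0,"z": 0.003,"turn": 0,"hand": 1},
  {"x": 0,"y": 0,"z": 0.004,"turn": 0,"hand": 1},
  {"x": 0,"y": 0,"z": 0.005,"turn": 0,"hand": 1},
  {"x": 0,"y": 0,"z": 0.005,"turn": 0,"hand": 1},
])

```text
t: 8.6
tcp_pos: [0.6157, -0.0033, 0.0914]
tcp_rot: [[0.911, -0.413, 0.002], [-0.413, -0.911, -0.0], [0.002, -0.001, -1.0]]
ft_force: [-5.7, 0.8, 13.1]
finger_gap: 0.0383
finger_force: 101.7
```

Request:
send_rows([
  {"x": 0,"y": 0,"z": 0.001,"turn": 0,"hand": 1},
  {"x": 0,"y": 0,"z": 0.002,"turn": 0,"hand": 1},
  {"x": 0,"y": 0,"z": 0.003,"turn": 0,"hand": 1},
  {"x": 0,"y": 0,"z": 0.004,"turn": 0,"hand": 1},
  {"x": 0,"y": 0,"z": 0.004,"turn": 0,"hand": 1},
])

```text
t: 9.1
tcp_pos: [0.6161, -0.0034, 0.0912]
tcp_rot: [[0.911, -0.413, 0.004], [-0.413, -0.911, -0.0], [0.003, -0.001, -1.0]]
ft_force: [-10.0, 1.2, 29.3]
finger_gap: 0.038
finger_force: 103.1
```

Run:
```python
from h import *
c=capture("scene");P=pts(c);Q=P.reshape(-1,3)
im=c["image"][...,::-1]
cv2.imwrite("pics/press.png",cv2.resize(im[130:280,290:430],None,fx=4,fy=4,interpolation=cv2.INTER_CUBIC))
m=(np.hypot(Q[:,0]-.613,Q[:,1]+.003)<.024)&(np.hypot(Q[:,0]-.613,Q[:,1]+.003)>.0)
S=Q[m];print(np.histogram(S[:,2],bins=np.arange(.036,.15,.003)))
```

```text
(array([  0,   1,  50,  26,  53,  42,  26,  25,  32,  25,  27,  30,  30,
        27,  36,  29,  23,  36,  26,  27,  30,  38,  32,  35,  31,  37,
        41,  48,  62,  52,  56,  69, 115,  39,   0,   1,   3]), array([0.036, 0.039, 0.042, 0.045, 0.048, 0.051, 0.054, 0.057, 0.06 ,
       0.063, 0.066, 0.069, 0.072, 0.075, 0.078, 0.081, 0.084, 0.087,
       0.09 , 0.093, 0.096, 0.099, 0.102, 0.105, 0.108, 0.111, 0.114,
       0.117, 0.12 , 0.123, 0.126, 0.129, 0.132, 0.135, 0.138, 0.141,
       0.144, 0.147]))
```

View pics/press.png

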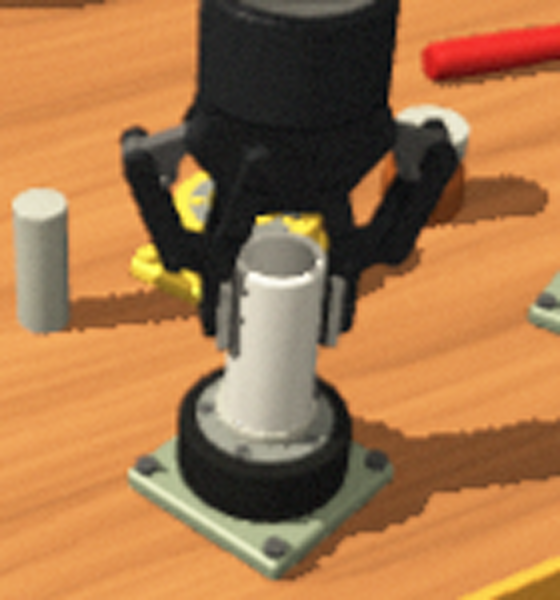

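The nut is home: the tube's top reads 0.136 m, the motion has stopped and the force is rising. Lifting off and returning to the tube's starting place.

Request:
send_rows([
  {"x": 0,"y": 0,"z": -0.02,"turn": 0,"hand": 1},
  {"x": 0,"y": 0,"z": -0.05,"turn": 0,"hand": 1},
  {"x": 0,"y": 0,"z": -0.09,"turn": 0,"hand": 1},
  {"x": 0,"y": 0,"z": -0.12,"turn": 0,"hand": 1},
  {"x": 0,"y": 0,"z": -0.14,"turn": 0,"hand": 1},
  {"x": 0,"y": 0,"z": -0.14,"turn": 0,"hand": 1},
  {"x": 0,"y": 0,"z": -0.14,"turn": 0,"hand": 1},
])

```text
t: 9.85
tcp_pos: [0.6148, -0.0033, 0.1701]
tcp_rot: [[0.91, -0.414, -0.0], [-0.414, -0.91, 0.0], [-0.001, -0.0, -1.0]]
ft_force: [-0.2, -0.2, -1.9]
finger_gap: 0.0381
finger_force: 100.6
```

Run:
```python
from h import *
o=robot.get_obs();print(o["tcp_pos"])
c=capture("scene");Q=pts(c).reshape(-1,3)
r=np.hypot(Q[:,0]-.613,Q[:,1]+.003)
S=Q[(r<.022)&(Q[:,2]<.1)];print(np.histogram(S[:,2],bins=np.arange(.036,.1,.004)))
r=np.hypot(Q[:,0]-.613,Q[:,1]+.003);S=Q[(r<.026)&(Q[:,2]>.1)];print(np.percentile(S[:,2],[0,1,95,99]))
d=np.array([.46,-.163,0])-[o["tcp_pos"][0],o["tcp_pos"][1],0]
print((o["tcp_rot"].T@d/.6).round(4))
```

```text
[ 0.61479524 -0.00325452  0.1700999 ]
(array([  0,  16,  32, 182, 103,  11,   7,  10,  10,  10,  13,   9,  16,
         5,   0]), array([0.036, 0.04 , 0.044, 0.048, 0.052, 0.056, 0.06 , 0.064, 0.068,
       0.072, 0.076, 0.08 , 0.084, 0.088, 0.092, 0.096]))
[0.12984514 0.13248027 0.28080899 0.28549175]
[-0.1246  0.3492  0.    ]
```

Request:
send_rows([
  {"x": -0.018,"y": 0.05,"z": 0,"turn": 0,"hand": 1},
  {"x": -0.039,"y": 0.11,"z": 0,"turn": 0,"hand": 1},
  {"x": -0.061,"y": 0.17,"z": 0,"turn": 0,"hand": 1},
  {"x": -0.082,"y": 0.23,"z": 0,"turn": 0,"hand": 1},
  {"x": -0.1,"y": 0.28,"z": 0,"turn": 0,"hand": 1},
  {"x": -0.114,"y": 0.32,"z": 0,"turn": 0,"hand": 1},
  {"x": -0.1246,"y": 0.349,"z": 0,"turn": 0,"hand": 1},
  {"x": -0.1246,"y": 0.349,"z": 0,"turn": 0,"hand": 1},
  {"x": -0.1246,"y": 0.349,"z": 0.05,"turn": 0,"hand": 1},
  {"x": -0.1246,"y": 0.349,"z": 0.1,"turn": 0,"hand": 1},
  {"x": -0.1246,"y": 0.349,"z": 0.15,"turn": 0,"hand": 1},
  {"x": -0.1246,"y": 0.349,"z": 0.18,"turn": 0,"hand": 1},
  {"x": -0.1246,"y": 0.349,"z": 0.2,"turn": 0,"hand": 1},
  {"x": -0.1246,"y": 0.349,"z": 0.208,"turn": 0,"hand": 1},
  {"x": -0.1246,"y": 0.349,"z": 0.208,"turn": 0,"hand": 1},
  {"x": -0.1246,"y": 0.349,"z": 0.208,"turn": 0,"hand": 1},
])

```text
t: 11.5
tcp_pos: [0.461, -0.1629, 0.0463]
tcp_rot: [[0.91, -0.414, 0.001], [-0.414, -0.91, -0.0], [0.001, -0.0, -1.0]]
ft_force: [-0.4, -0.3, -1.5]
finger_gap: 0.0386
finger_force: 100.8
```

Not down yet, about 6 mm to go.

Request:
send_rows([
  {"x": 0,"y": 0,"z": 0.004,"turn": 0,"hand": 1},
  {"x": 0,"y": 0,"z": 0.007,"turn": 0,"hand": 1},
  {"x": 0,"y": 0,"z": 0.009,"turn": 0,"hand": 1},
  {"x": 0,"y": 0,"z": 0.0105,"turn": 0,"hand": 1},
  {"x": 0,"y": 0,"z": 0.0105,"turn": 0,"hand": 1},
  {"x": 0,"y": 0,"z": 0.0105,"turn": 0,"hand": 1},
])

```text
t: 12.1
tcp_pos: [0.4604, -0.163, 0.0396]
tcp_rot: [[0.91, -0.414, 0.0], [-0.414, -0.91, -0.0], [0.0, 0.0, -1.0]]
ft_force: [1.1, -0.1, -1.8]
finger_gap: 0.0382
finger_force: 100.8
```

Request:
send_rows([
  {"x": 0,"y": 0,"z": 0.001,"turn": 0,"hand": 1},
  {"x": 0,"y": 0,"z": 0.002,"turn": 0,"hand": 1},
  {"x": 0,"y": 0,"z": 0.002,"turn": 0,"hand": 1},
  {"x": 0,"y": 0,"z": 0.002,"turn": 0,"hand": 1},
])

```text
t: 12.5
tcp_pos: [0.4606, -0.163, 0.0394]
tcp_rot: [[0.91, -0.414, 0.001], [-0.414, -0.91, -0.0], [0.001, -0.0, -1.0]]
ft_force: [-3.2, 0.9, 12.3]
finger_gap: 0.0385
finger_force: 102.3
```

On the bench. Opening gradually, then going straight up.

Request:
send_rows([
  {"x": 0,"y": 0,"z": -0.001,"turn": 0,"hand": 1},
  {"x": 0,"y": 0,"z": -0.001,"turn": 0,"hand": 0},
  {"x": 0,"y": 0,"z": -0.001,"turn": 0,"hand": -0.4},
  {"x": 0,"y": 0,"z": -0.001,"turn": 0,"hand": -1},
  {"x": 0,"y": 0,"z": -0.001,"turn": 0,"hand": -1},
  {"x": 0,"y": 0,"z": -0.001,"turn": 0,"hand": -1},
  {"x": 0,"y": 0,"z": -0.001,"turn": 0,"hand": -1},
  {"x": 0,"y": 0,"z": -0.001,"turn": 0,"hand": -1},
], squeeze=20)

```text
t: 13.3
tcp_pos: [0.4604, -0.163, 0.039]
tcp_rot: [[0.91, -0.414, -0.0], [-0.414, -0.91, -0.0], [-0.0, 0.0, -1.0]]
ft_force: [-0.5, 0.1, -0.0]
finger_gap: 0.0855
finger_force: 0.0
```

Request:
send_rows([
  {"x": 0,"y": 0,"z": -0.03,"turn": 0,"hand": -1},
  {"x": 0,"y": 0,"z": -0.08,"turn": 0,"hand": -1},
  {"x": 0,"y": 0,"z": -0.15,"turn": 0,"hand": -1},
  {"x": 0,"y": 0,"z": -0.2,"turn": 0,"hand": -1},
  {"x": 0,"y": 0,"z": -0.25,"turn": 0,"hand": -1},
  {"x": 0,"y": 0,"z": -0.25,"turn": 0,"hand": -1},
  {"x": 0,"y": 0,"z": -0.25,"turn": 0,"hand": -1},
])

```text
t: 14.0
tcp_pos: [0.4606, -0.1629, 0.1895]
tcp_rot: [[0.91, -0.414, 0.002], [-0.414, -0.91, 0.0], [0.001, -0.001, -1.0]]
ft_force: [-0.3, 0.8, -0.0]
finger_gap: 0.0853
finger_force: 0.0
```

Run:
```python
from h import *
c=capture("scene");P=pts(c);save(c,"end")
Q=P.reshape(-1,3)
S=Q[(np.hypot(Q[:,0]-.46,Q[:,1]+.163)<.03)&(Q[:,2]<.1)&(Q[:,2]>.078)];print(S.min(0),S.max(0))
S=Q[(np.hypot(Q[:,0]-.613,Q[:,1]+.003)<.024)&(np.hypot(Q[:,0]-.613,Q[:,1]+.003)>.009)&(Q[:,2]<.1)];print(np.percentile(S[:,2],[5,50,95]))
```

```text
[ 0.43828287 -0.1811799   0.07807234] [ 0.47970433 -0.14339252  0.0851703 ]
[0.0435278  0.05082212 0.05361057]
```

View pics/end.png

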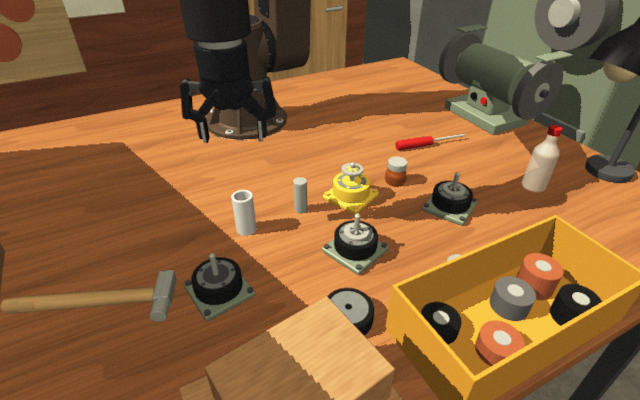

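The tube stands upright at (244,212), the nut at (357,233) sits on the hub, and the gripper is clear.

```bash
python3 -c "
from rig import close_job
print(close_job())"
```

```text
the job is handed in; nothing more can be done
None
```

The nut is pressed home against the hub (its top measures about 52 mm above the bench), the tube is standing upright and released at its starting place, and the job is handed in; no verdict was shown.

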